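# Show the gauge to the bench camera in an inspection mirror

### The job

The bench camera has to photograph the pressure gauge, but the gauge is plumbed in and faces another way: lift the inspection mirror out of its hanger by its grip and hold it upright, with the middle of its glass in the centre of the camera's view (straight ahead of the lens) and also straight in front of the dial, turned so that the camera sees the dial's reflection square-on. Keep it there, steady, for at least two seconds and finish while still holding it; do not touch the gauge or the camera, and leave the vials, beaker and tape roll where they are.

Things in the scene. Friction and masses are not known exactly. Their poses are not given: they have to be found in the camera images.
- mirror_grip (a point): Centre of the mirror's grip: black square bar 14 x 14 mm, 70 mm tall, upright while hanging; flats square to this point's x and y, z up along it; grip either pair of flats from above. Below it on the same axis: steel collar 30 x 30 x 6 mm (35 to 41 mm below this point), 7 mm shaft, head 54 wide, 64 tall, 8 mm thick, lower edge 166 mm below this point. Mirror mass 0.06 to 0.13 kg.
- mirror_face (a point): Middle of the mirror's glass (46 x 56 mm), 134 mm below the centre of the grip and 5 mm in front of the grip's axis. Its -x axis is the direction in which the glass faces (square to the glass); z is up along the grip. It turns with the mirror.
- mirror: The whole loose inspection mirror; origin at the middle of the head's lower edge, on the grip's axis; axes as for mirror_face.
- hanger: Fixed post with a two-pronged fork 40 mm wide, top 195 mm up; origin on the bench below the hung mirror's axis; post 50 mm off at +x; the 10 mm slot opens to -x, 20 mm from the axis. The collar lies on the prongs in a seat with a 4 mm rim, 1.5 mm play; shaft in the slot, glass to -x. The head cannot pass up through the fork: raise 10 to 20 mm, then draw out level along -x by 60 mm or more.
- lens (a point): Centre of the front of the bench camera's lens, 120 mm above the bench. The camera looks level along this point's -x axis; z is up. The camera (44 mm body, lens 35 mm across, on a post and base) is fixed; it reaches to 142 mm above the bench and 76 mm behind the lens.
- camera: The fixed bench camera with its post and base, origin on the bench below the front of the lens, same axes as lens.
- dial (a point): Centre of the pressure gauge's dial, 120 mm above the bench, level with the lens. The dial (58 mm across in a bezel of 68 mm) faces level along this point's -x axis; z is up.
- gauge: The fixed pressure gauge on its brass valve block and base plate; origin on the bench 6 mm behind a point below the dial, same axes as dial; it reaches 154 mm above the bench, 59 mm behind and 50 mm to either side of the origin.
- vial_a: A 20 ml screw-cap vial, 25 mm across and 56 mm tall, standing on the bench; to be left alone. Origin at the middle of its underside.
- vial_b: A second, equal vial, to be left alone. Origin at the middle of its underside.
- beaker: A plastic beaker, 69 mm across and 83 mm tall, standing on the bench; to be left alone. Origin at the middle of its underside.
- tape: A roll of tape, 104 mm across and 25 mm high, lying on the bench; to be left alone. Origin at the middle of its underside.

How it is judged:
On the way, in this order (a step that is already met when the one before it is completed fails the run):
1. the mirror is drawn clear of its hanger, held in the fingers (horizontal distance between mirror_grip and hanger above 0.06 m and height (world z) of mirror above 0.03 m and contact force between the fingers and mirror above 1 N and contact force between mirror and hanger below 0.2 N and contact force between mirror and gauge below 0.2 N and contact force between mirror and camera below 0.2 N), for 0.1 s.
2. the mirror shows the dial to the camera, steadily for 1.5 s (y of mirror_face in the frame of lens between -0.012 and 0.012 m and z of mirror_face in the frame of lens between -0.012 and 0.012 m and x of mirror_face in the frame of lens below -0.06 m and y of mirror_face in the frame of dial between -0.012 and 0.012 m and z of mirror_face in the frame of dial between -0.012 and 0.012 m and x of mirror_face in the frame of dial below -0.06 m and x of each of lens, dial in the frame of mirror_face below -0.01 m and angle between mirror_face's own z axis and vertical below 0.1 rad and ((angle between the x axis of mirror_face and the x axis of lens, either way round between 0.5 and 0.68 rad and angle between the x axis of mirror_face and the x axis of dial, either way round between 0.5 and 0.68 rad) or (angle between the x axis of mirror_face and the x axis of lens, either way round between 0.56 and 0.74 rad and angle between the x axis of mirror_face and the x axis of dial, either way round between 0.56 and 0.74 rad) or (angle between the x axis of mirror_face and the x axis of lens, either way round between 0.62 and 0.8 rad and angle between the x axis of mirror_face and the x axis of dial, either way round between 0.62 and 0.8 rad) or (angle between the x axis of mirror_face and the x axis of lens, either way round between 0.68 and 0.86 rad and angle between the x axis of mirror_face and the x axis of dial, either way round between 0.68 and 0.86 rad) or (angle between the x axis of mirror_face and the x axis of lens, either way round between 0.74 and 0.92 rad and angle between the x axis of mirror_face and the x axis of dial, either way round between 0.74 and 0.92 rad) or (angle between the x axis of mirror_face and the x axis of lens, either way round between 0.8 and 0.98 rad and angle between the x axis of mirror_face and the x axis of dial, either way round between 0.8 and 0.98 rad) or (angle between the x axis of mirror_face and the x axis of lens, either way round between 0.86 and 1.04 rad and angle between the x axis of mirror_face and the x axis of dial, either way round between 0.86 and 1.04 rad) or (angle between the x axis of mirror_face and the x axis of lens, either way round between 0.92 and 1.1 rad and angle between the x axis of mirror_face and the x axis of dial, either way round between 0.92 and 1.1 rad)) and contact force between the fingers and mirror above 1 N and contact force between mirror and hanger below 0.2 N and contact force between mirror and gauge below 0.2 N and contact force between mirror and camera below 0.2 N and linear speed of mirror below 0.03 m/s and angular speed of mirror below 0.2 rad/s), for 1.5 s.
At the end, for the whole second after the job is handed in: Held by the fingers alone, at rest, upright within 0.1 rad; the glass's middle is within 12 mm (sideways, in height) of the lens's and of the dial's axis, 60 mm or more ahead of each, facing both; its angles to the two axes differ by under 0.12 rad (0.18 fails); gauge and camera untouched (all of step 2); the arm keeps its last pose, push and grip.
It fails at once if the gauge is touched by the robot or the mirror (contact force between gauge and the arm above 0.5 N or contact force between gauge and the fingers above 0.5 N or contact force between gauge and mirror above 0.5 N).
It fails at once if the camera is touched by the robot or the mirror (contact force between camera and the arm above 0.5 N or contact force between camera and the fingers above 0.5 N or contact force between camera and mirror above 0.5 N).
It fails at once if a bystander is moved by more than 20 mm (distance of any of vial_a, vial_b, beaker, tape from where it was at the start of the episode above 0.02 m).
It also fails if it takes over 35 s, if anything falls off the work surface, if the arm or the gripper's body presses on something with over 40 N, if the wrist force passes 120 N, or if a joint passes its speed limit or range.

### The arm

A 7-joint arm with a two-finger parallel gripper is mounted at the origin on a cart in front of the work surface, level with it; the furniture and walls round the work are solid. World frame = base frame: x ahead of the robot, y to its left, z up, the work surface at z = 0. Lengths are in m, angles in rad, forces in N, time in s.
With the tool pointing down it reaches from about 0.425 to 0.825 m from the base axis. Payload 3.6 kg.
Tool frame: the origin (TCP) lies at the very end of the fingers, on their centre line; the grasp point (between the pads) lies 19 mm behind it; z points along the fingers, y is the line along which they close (so a half turn about z gives the same grasp; the last joint's range is limited). The gripper opens to 93 mm and grips with 3 to 60 N. Pads are 15 mm wide; open, the fingers measure 128 mm over their backs; the gripper's body (75 mm by 188 mm) begins 65 mm behind the grasp point.
Start: joints at [-1.337, 0.615, -0.013, 1.423, 0.008, 1.103, -0.04], TCP at [0.167, 0.628, 0.219] pointing down, gripper open.
Joint ranges: [-3.12, 3.12], [-0.3, 2.06], [-1.34, 1.32], [0.26, 2.42], [-1.36, 4.5], [0.01, 1.98], [-2.84, 2.84]. Speed limits (rad/s): [2.79, 2.79, 3.14, 3.14, 3.14, 3.14, 3.14].

### API

Orientations are given as a unit quaternion [x, y, z, w].
In Python, from rig import get_obs, optics, workorder gives the robot as it stands.
- The arm moves only by the shell command python3 -m creep 'ROWS'. ROWS is a JSON object of lists of equal length, an entry for each row: "xyz": the shift along the tool's x, y, z in cm, a list of three; "dr": the turn, a rotation vector about the tool's x, y, z in degrees, a list of three; "jaw": the gripper's target within -1 to 1 (fully open at 1, half-way at 0, shut at -1). A call has exactly 5 rows; each row is the pose to reach, as a shift and turn from the pose commanded when the call began, along the tool's axes at that moment; what a row does not reach only later rows make up. A row lasts 1/12 s, in which the tool goes at most 41.7 mm and 7.16 degrees, less where a joint would pass 70% of its speed; a pose out of reach is approached as far as the arm can. A call with a gripper value outside its range is refused whole. The fingers move at their own pace and stop on an object; the grip force is fixed at half the most. Time passes only in rows, so rows that repeat a pose let the fingers close, or fill a call up. It gives the time, the measured TCP pose, the force, the opening and the grip force at its end, in the units of the state.
- get_obs(): the state, without advancing time (a new reading comes with each control period).
- optics.snapshot(name): name is "scene" or "top" or "wrist"; returns the picture (420x560x3 uint8, blue, green, red); there is no depth.
- optics.camera_params(name): a dict with "fx", "fy", "cx", "cy" (pixels), "extrinsics" (4x4, takes a point from camera to world coordinates). Camera axes: x right, y up, looking along -z (the intrinsics and any distortion apply to the point x, -y, -z); pixel columns grow to the right and rows downward; lengths in m; the calibration is good to about 2 mm. The wrist camera is an equidistant fisheye: a pixel r from the principal point sees the ray r / f radians off the axis. A picture is of the moment at which its call begins: read the wrist's pose just before it. camera_params takes no time and is no camera call; for the wrist camera it gives the pose at the moment of the call.
- workorder.close_job(): hands the job in; it is judged then, once.
The state is a dict: "time_s": time; "joints": joint angles; "qvel": joint speeds; "joint_torque": joint torques, N m; "eef_pos": TCP position; "ee_rot": TCP orientation; "ft_force": force on the tool from outside, world axes, zero at the start; "moment": the same for the moment, N m; "opening": finger opening in m; "grip_force": force on a finger pad.
Only numpy, scipy, OpenCV 4.12 (cv2) and the standard library are available. Lean on these libraries where they do the work, as an engineer would, in place of code of your own. Each camera call takes 0.05 s, during which the arm holds its last target. There are 200 camera calls.

## Working session

There is one attempt and no reset: what is moved stays moved. The work goes in short steps, Python scripts to look and compute and a shell command to move; the robot and the scene stay as the last step left them, time stands still between calls to the robot, and variables do not carry over. Pictures are saved under pics/ and viewed, at most 10 in all, crops included, and the job is handed in when it is done.

```bash
ls; mkdir -p pics
python3 - <<'E'
from rig import get_obs, optics
import cv2
print(get_obs())
for n in("scene","top"):
    im=optics.snapshot(n);cv2.imwrite(f"pics/{n}0.png",im)
    p=optics.camera_params(n);print(n,p)
E
```

```text
pics
{'time_s': 0.0, 'joints': array([-1.33750692,  0.61589168, -0.01260988,  1.42489297,  0.00809731,
        1.10336619, -0.04037314]), 'qvel': array([-0.00031604, -0.00050697, -0.00099004,  0.00138191, -0.00075764,
       -0.0002998 ,  0.0009181 ]), 'joint_torque': array([ 5.27944867e-04, -4.58927929e+01,  2.08905735e-01, -1.65746802e+01,
       -6.12100842e-02,  2.03388487e-02,  2.25608651e-04]), 'eef_pos': array([0.16676288, 0.62743434, 0.21750101]), 'ee_rot': array([ 1.29486588e-01,  9.91580380e-01, -1.24569146e-03, -1.44346236e-04]), 'ft_force': array([ 0.08846145, -0.02831067, -0.16253099]), 'moment': array([-0.02114794, -0.0048433 ,  0.00843726]), 'grip_force': 0.0, 'opening': 0.09309367887173402}
scene {'fx': 500.80240895205736, 'fy': 500.80240895205736, 'cx': 287.10683019913716, 'cy': 214.7614932108143, 'extrinsics': array([[ 0.44927239,  0.61855004, -0.6446318 , -0.08876269],
       [-0.89332513,  0.32004627, -0.31550055, -0.4157539 ],
       [ 0.01115913,  0.71761148,  0.69635425,  0.90432193],
       [ 0.        ,  0.        ,  0.        ,  1.        ]])}
top {'fx': 503.3896209312796, 'fy': 503.3896209312796, 'cx': 279.52483733170385, 'cy': 208.98243062403222, 'extrinsics': array([[-0.02578095,  0.99668515, -0.07716248,  0.48966309],
       [-0.99963484, -0.02507817,  0.01006316, -0.07642713],
       [ 0.00809471,  0.07739374,  0.99696774,  1.22771205],
       [ 0.        ,  0.        ,  0.        ,  1.        ]])}
```

View pics/scene0.png

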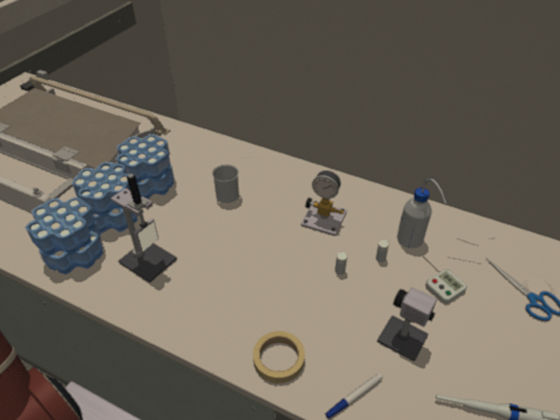

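View pics/top0.png

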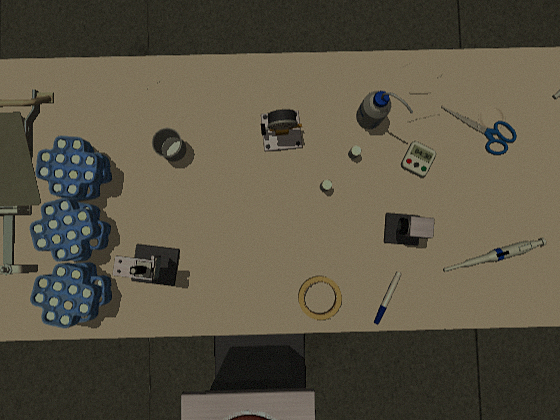

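Run:
```python
import cv2,numpy as np
s=cv2.imread("pics/scene0.png");t=cv2.imread("pics/top0.png")
f=lambda im,x,y,w,h:cv2.resize(np.clip(255*(im[y:y+h,x:x+w]/255.)**.6,0,255).astype('u1'),(400,300),interpolation=cv2.INTER_CUBIC)
cv2.imwrite("pics/c1.png",np.vstack([np.hstack([f(s,95,165,140,105+15),f(s,290,160,100,75)]),np.hstack([f(s,360,280,100,75),f(t,100,230,100,75)])]))
cv2.imwrite("pics/c2.png",np.hstack([f(t,240,90,100,75),f(t,360,195,100,75)]))
```

```text
(no output)
```

View pics/c1.png

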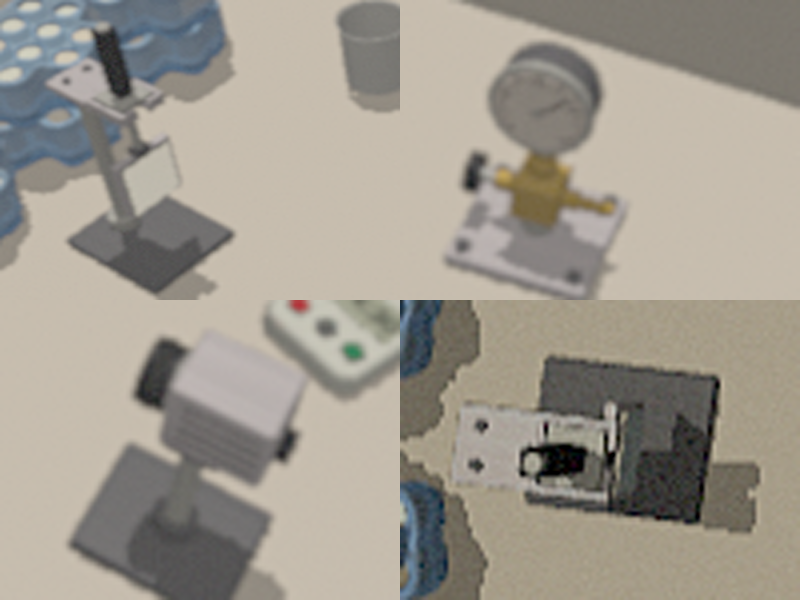

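View pics/c2.png

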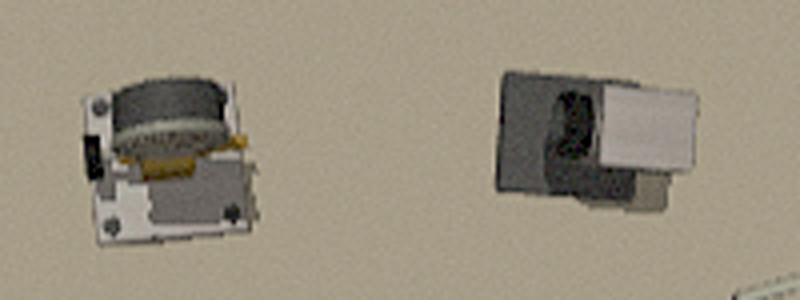

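```bash
cat > h.py <<'E'
import numpy as np
from rig import get_obs, optics
P={n:optics.camera_params(n) for n in("scene","top")}
def ray(n,u,v):
    p=P[n];E=p["extrinsics"];d=E[:3,:3]@np.array([(u-p["cx"])/p["fx"],-(v-p["cy"])/p["fy"],-1]);return E[:3,3],d/np.linalg.norm(d)
def onz(n,u,v,z):
    o,d=ray(n,u,v);return o+d*(z-o[2])/d[2]
def tri(a,b):
    (o1,d1),(o2,d2)=ray("scene",*a),ray("top",*b)
    s=np.linalg.lstsq(np.c_[d1,-d2],o2-o1,rcond=None)[0];p,q=o1+s[0]*d1,o2+s[1]*d2
    return (p+q)/2,np.linalg.norm(p-q)
E
python3 - <<'E'
from h import *
np.set_printoptions(precision=4,suppress=True)
c1=lambda x,y:(95+x/2.857,165+y/2.5); c2=lambda x,y:(290+x/4,160+y/4); c3=lambda x,y:(360+x/4,280+y/4)
t4=lambda x,y:(100+x/4,230+y/4); tg=lambda x,y:(240+x/4,90+y/4); tc=lambda x,y:(360+(x-400)/4,195+y/4)
print("grip top",*tri(c1(103,28),t4(136,163)))
ang=lambda a,b:np.degrees(np.arctan2(*(b-a)[[1,0]]))
H=[onz("top",*t4(*q),0.006) for q in((145,57),(318,78),(300,222),(125,202))]
print("hanger base",np.array(H),"dirs -x:",ang(H[0],H[1]),ang(H[3],H[2]),"side",ang(H[0],H[3]),ang(H[1],H[2]))
F=[onz("top",*t4(*q),0.195) for q in((60,105),(54,187))]
print("fork back corners",np.array(F),ang(*F))
G=[onz("top",*tg(*q),0.008) for q in((82,97),(235,80),(255,230),(98,243))]
print("gauge base",np.array(G),"side",ang(G[0],G[1]),ang(G[3],G[2]),"-x",ang(G[0],G[3]),ang(G[1],G[2]),np.mean(G,0))
print("gb tri",tri(c2(45,258),tg(98,241)),tri(c2(190,294),tg(253,232)))
print("dial",onz("scene",*c2(143,108),.12))
C=[onz("top",*tc(*q),0.142) for q in((605,85),(697,92),(693,172),(598,165))]
print("cam body",np.array(C),"x+",ang(C[0],C[1]),ang(C[3],C[2]),"side",ang(C[0],C[3]),ang(C[1],C[2]),np.mean(C,0))
B=[onz("top",*tc(*q),0.008) for q in((503,72),(635,82),(635,200),(497,188))]
print("cam base",np.array(B),ang(B[0],B[1]),ang(B[3],B[2]),"side",ang(B[0],B[3]))
print("cb tri",tri(c3(130,145),tc(503,72)),tri(c3(70,243),tc(497,188)))
o=get_obs();print(optics.camera_params("wrist"))
E
```

```text
grip top [0.4537 0.1912 0.2713] 0.0007764726740814954
hanger base [[0.5075 0.2594 0.006 ]
 [0.4922 0.1553 0.006 ]
 [0.4063 0.167  0.006 ]
 [0.4209 0.2718 0.006 ]] dirs -x: -98.37572088332546 -97.97344585378004 side 171.90743096246817 172.2536909515708
fork back corners [[0.4815 0.2508 0.195 ]
 [0.4401 0.2538 0.195 ]] 175.77098520239662
gauge base [[ 0.8194 -0.0479  0.008 ]
 [ 0.8279 -0.1425  0.008 ]
 [ 0.7339 -0.1521  0.008 ]
 [ 0.7281 -0.0556  0.008 ]] side -84.89735226948851 -86.59515783625186 -x -175.16693207650584 -174.18147487011754 [ 0.7773 -0.0995  0.008 ]
gb tri (array([ 0.7302, -0.0554,  0.0033]), np.float64(0.00031601755978516276)) (array([ 0.7319, -0.1515,  0.0147]), np.float64(0.0024575753179945053))
dial [ 0.7648 -0.0996  0.12  ]
cam body [[ 0.5507 -0.3722  0.142 ]
 [ 0.5457 -0.4219  0.142 ]
 [ 0.5025 -0.4176  0.142 ]
 [ 0.5076 -0.3664  0.142 ]] x+ -95.80483811924343 -95.6730216938344 side 172.36910230318173 174.29661100192496 [ 0.5266 -0.3945  0.142 ]
cam base [[ 0.5678 -0.3469  0.008 ]
 [ 0.5596 -0.427   0.008 ]
 [ 0.4881 -0.4236  0.008 ]
 [ 0.4975 -0.3403  0.008 ]] -95.78568489606184 -96.42976815591368 side 174.62971663579145
cb tri (array([ 0.5682, -0.3481,  0.0054]), np.float64(0.0013517358525190373)) (array([ 0.4973, -0.3404,  0.0053]), np.float64(0.000946221676288325))
{'fx': 325.19226210127806, 'fy': 325.19226210127806, 'cx': 272.32156927847063, 'cy': 213.9276445362956, 'extrinsics': array([[ 0.2574, -0.928 , -0.2694,  0.0921],
       [ 0.9663,  0.2465,  0.0742,  0.6475],
       [-0.0024, -0.2794,  0.9602,  0.3839],
       [ 0.    ,  0.    ,  0.    ,  1.    ]])}
```

```bash
cat >> h.py <<'E'
from scipy.spatial.transform import Rotation as Ro
np.set_printoptions(precision=3,suppress=True)
def delta(xyz,yaw):
    "world TCP target, world angle (deg) of tool y, tool down -> xyz cm and dr deg in present tool axes"
    o=get_obs();R=Ro.from_quat(o["ee_rot"]);a=np.radians(yaw)
    z=np.array([0,0,-1.]);y=np.array([np.cos(a),np.sin(a),0]);T=Ro.from_matrix(np.c_[np.cross(y,z),y,z])
    print("t",o["time_s"],"pos",o["eef_pos"],"xyz",100*R.inv().apply(np.array(xyz)-o["eef_pos"]),"dr",np.degrees((R.inv()*T).as_rotvec()),"F",o["ft_force"],"open",o["opening"],"q",o["joints"])
E
python3 -c "
from h import *
delta([.4537,.191,.33],-8)"
```

```text
t 0.1 pos [0.167 0.627 0.218] xyz [-38.94  -34.841 -11.158] dr [-0.105  0.096 83.116] F [ 0.25  -0.088 -0.029] open 0.09262789514713077 q [-1.337  0.616 -0.013  1.425  0.008  1.103 -0.04 ]
```

```bash
python3 -m creep '{"xyz":[[-2,-2,-4],[-5,-4,-7],[-8,-7,-9],[-11,-10,-11],[-14,-12.5,-11.2]],"dr":[[0,0,6],[0,0,12],[0,0,18],[0,0,24],[0,0,30]],"jaw":[1,1,1,1,1]}'; python3 -c "
from h import *
delta([.4537,.191,.33],-8)"
```

```text
time_s: 0.52
eef_pos: [0.2604, 0.4863, 0.3293]
ee_rot: [0.383, 0.924, 0.002, -0.0]
ft_force: [1.2, -0.0, 0.2]
opening: 0.093
grip_force: 0.0
t 0.5167 pos [0.26  0.486 0.329] xyz [-34.557  -7.172  -0.168] dr [ 0.128 -0.201 52.931] F [ 1.245 -0.01   0.213] open 0.09298353522732271 q [-1.215  0.369  0.143  1.537 -0.056  1.235 -0.279]
```

```bash
python3 -m creep '{"xyz":[[-3.5,-0.7,0],[-7,-1.4,0],[-10.5,-2.1,0],[-14,-2.8,0],[-17.5,-3.6,0]],"dr":[[0,0,6],[0,0,12],[0,0,18],[0,0,24],[0,0,30]],"jaw":[1,1,1,1,1]}'; python3 -c "
from h import *
delta([.4537,.191,.33],-8)"
```

```text
time_s: 0.93
eef_pos: [0.3592, 0.3357, 0.3268]
ee_rot: [0.61, 0.792, -0.0, -0.0]
ft_force: [1.5, -0.0, 0.2]
opening: 0.0929
grip_force: 0.0
t 0.9333 pos [0.359 0.336 0.327] xyz [-16.412   5.434  -0.321] dr [-0.03   0.014 22.832] F [ 1.55  -0.014  0.241] open 0.09285954217758811 q [-1.032  0.277  0.316  1.695 -0.092  1.185 -0.434]
```

```bash
python3 -m creep '{"xyz":[[-4,1.3,-0.1],[-8,2.6,-0.2],[-12,4,-0.3],[-15,5,-0.3],[-16.3,5.4,-0.3]],"dr":[[0,0,6],[0,0,12],[0,0,17],[0,0,21],[0,0,22.8]],"jaw":[1,1,1,1,1]}'
python3 - <<'E'
from h import *
import cv2
p=optics.camera_params("wrist");im=optics.snapshot("wrist")
np.save("wp.npy",p["extrinsics"]);cv2.imwrite("pics/w1.png",np.clip(255*(im/255.)**.6,0,255))
delta([.4537,.191,.33],-8)
E=p["extrinsics"]
for q in([.4537,.191,.271],[.4537,.191,.195]):
    c=E[:3,:3].T@(np.array(q)-E[:3,3]);c[1:]*=-1
    th=np.arctan2(np.hypot(c[0],c[1]),c[2]);r=p["fx"]*th/np.hypot(c[0],c[1]);print(p["cx"]+r*c[0],p["cy"]+r*c[1])
E
```

```text
time_s: 1.35
eef_pos: [0.4556, 0.1884, 0.3302]
ee_rot: [0.757, 0.654, -0.0, 0.002]
ft_force: [0.9, -0.3, 0.2]
opening: 0.0927
grip_force: 0.0
t 1.4 pos [0.456 0.188 0.33 ] xyz [ 0.263 -0.262  0.012] dr [ 0.122  0.167 -0.396] F [ 1.167 -0.522  0.175] open 0.09291073789051633 q [-0.791  0.289  0.479  1.689 -0.138  1.197 -0.426]
268.5941728929749 226.25420909919245
269.3504959289098 200.893929317865[ WARN:0@0.535] global loadsave.cpp:1063 imwrite_ Unsupported depth image for selected encoder is fallbacked to CV_8U.
```

View pics/w1.png

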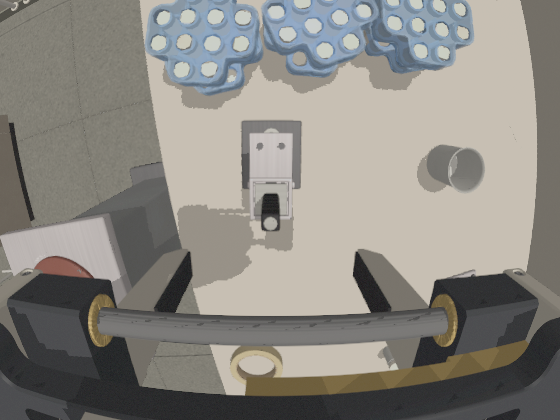

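```bash
python3 -c "
from h import *
delta([.4545,.192,.219],-8)"
```

```text
t 1.4 pos [0.456 0.188 0.33 ] xyz [ 0.406 -0.221 11.112] dr [ 0.122  0.167 -0.396] F [ 1.167 -0.522  0.175] open 0.09291073789051633 q [-0.791  0.289  0.479  1.689 -0.138  1.197 -0.426]
```

```bash
python3 -m creep '{"xyz":[[0.2,-0.1,0.5],[0.2,-0.1,1.5],[0.2,-0.1,2.5],[0.2,-0.1,3.5],[0.2,-0.1,3.5]],"dr":[[0,0,0],[0,0,0],[0,0,0],[0,0,0],[0,0,0]],"jaw":[1,1,1,1,1]}'; python3 -c "
from h import *
delta([.4545,.192,.219],-8)"
```

```text
time_s: 1.82
eef_pos: [0.4494, 0.1993, 0.2924]
ee_rot: [0.751, 0.661, -0.003, -0.002]
ft_force: [-0.6, -0.0, 0.0]
opening: 0.0929
grip_force: 0.0
t 1.8167 pos [0.449 0.199 0.292] xyz [-0.652  0.64   7.341] dr [-0.341  0.091  0.708] F [-0.575 -0.014  0.04 ] open 0.09294842596078588 q [-0.795  0.319  0.458  1.757 -0.157  1.108 -0.413]
```

```bash
python3 -m creep '{"xyz":[[-0.4,0.4,0.2],[-0.5,0.5,0.4],[-0.5,0.5,0.5],[-0.5,0.5,0.5],[-0.5,0.5,0.5]],"dr":[[0,0,0.3],[0,0,0.3],[0,0,0.3],[0,0,0.3],[0,0,0.3]],"jaw":[1,1,1,1,1]}'; python3 -c "
from h import *
delta([.4545,.192,.219],-8)"
```

```text
time_s: 2.23
eef_pos: [0.457, 0.1909, 0.2903]
ee_rot: [0.755, 0.656, 0.0, -0.0]
ft_force: [-0.5, -0.0, 0.1]
opening: 0.0932
grip_force: 0.0
t 2.2333 pos [0.457 0.191 0.29 ] xyz [ 0.073 -0.263  7.13 ] dr [ 0.018 -0.026  0.028] F [-0.525 -0.012  0.068] open 0.09315437360155185 q [-0.778  0.325  0.465  1.757 -0.162  1.098 -0.399]
```

```bash
python3 -m creep '{"xyz":[[0.1,-0.2,1],[0.1,-0.2,3],[0.1,-0.2,5],[0.1,-0.2,6.6],[0.1,-0.2,7.1]],"dr":[[0,0,0],[0,0,0],[0,0,0],[0,0,0],[0,0,0]],"jaw":[1,1,1,1,1]}';python3 -m creep '{"xyz":[[0,0,0],[0,0,0],[0,0,0],[0,0,0],[0,0,0]],"dr":[[0,0,0],[0,0,0],[0,0,0],[0,0,0],[0,0,0]],"jaw":[1,1,1,1,1]}' | head -2; python3 -c "
from h import *
delta([.4545,.192,.219],-8)"
```

```text
time_s: 2.65
eef_pos: [0.4537, 0.1918, 0.2171]
ee_rot: [0.755, 0.656, -0.002, -0.001]
ft_force: [-0.3, -0.6, 0.2]
opening: 0.0929
grip_force: 0.0
time_s: 3.07
eef_pos: [0.4556, 0.1921, 0.2199]
t 3.0667 pos [0.456 0.192 0.22 ] xyz [-0.029 -0.105  0.089] dr [ 0.085 -0.064  0.02 ] F [-1.56   0.153 -0.349] open 0.09329199075804202 q [-0.756  0.397  0.44   1.872 -0.21   0.916 -0.357]
```

Close the fingers.

```bash
for i in 1 2; do python3 -m creep '{"xyz":[[0,0,0],[0,0,0],[0,0,0],[0,0,0],[0,0,0]],"dr":[[0,0,0],[0,0,0],[0,0,0],[0,0,0],[0,0,0]],"jaw":[-1,-1,-1,-1,-1]}'; done
```

```text
time_s: 3.48
eef_pos: [0.455, 0.1919, 0.219]
ee_rot: [0.755, 0.656, -0.0, -0.0]
ft_force: [0.8, -0.1, 0.5]
opening: 0.0643
grip_force: 0.0
time_s: 3.9
eef_pos: [0.4551, 0.1919, 0.219]
ee_rot: [0.755, 0.656, -0.0, 0.0]
ft_force: [-0.4, -0.6, -0.0]
opening: 0.031
grip_force: 0.0
```

```bash
for i in 1 2; do python3 -m creep '{"xyz":[[0,0,0],[0,0,0],[0,0,0],[0,0,0],[0,0,0]],"dr":[[0,0,0],[0,0,0],[0,0,0],[0,0,0],[0,0,0]],"jaw":[-1,-1,-1,-1,-1]}'; done;python3 -c "
from h import *
delta([.455,.192,.234],-8)"
```

```text
time_s: 4.32
eef_pos: [0.455, 0.1919, 0.219]
ee_rot: [0.755, 0.656, -0.0, -0.0]
ft_force: [-0.5, 0.2, -0.0]
opening: 0.0137
grip_force: 30.0
time_s: 4.73
eef_pos: [0.455, 0.1919, 0.219]
ee_rot: [0.755, 0.656, -0.0, -0.0]
ft_force: [-0.0, -0.4, 0.3]
opening: 0.0141
grip_force: 30.0
t 4.7333 pos [0.455 0.192 0.219] xyz [ 0.007  0.002 -1.5  ] dr [-0.012  0.007  0.017] F [-0.002 -0.434  0.329] open 0.014108578200386006 q [-0.755  0.398  0.44   1.873 -0.21   0.916 -0.357]
```

Gripped at 14 mm. Raise 15 mm and then draw out along hanger −x (tool y is at −8°, so hanger −x at −98° is tool +x or −x: with y=−8°, z down, x = y×z points to −98°).

```bash
python3 -m creep '{"xyz":[[0,0,-0.4],[0,0,-0.8],[0,0,-1.2],[0,0,-1.5],[0,0,-1.5]],"dr":[[0,0,0],[0,0,0],[0,0,0],[0,0,0],[0,0,0]],"jaw":[-1,-1,-1,-1,-1]}'; python3 -m creep '{"xyz":[[0,0,0],[0,0,0],[0,0,0],[0,0,0],[0,0,0]],"dr":[[0,0,0],[0,0,0],[0,0,0],[0,0,0],[0,0,0]],"jaw":[-1,-1,-1,-1,-1]}'; python3 -c "
from h import *
a=np.radians(-98)
delta([.455+.1*np.cos(a),.192+.1*np.sin(a),.234],-8)"
```

```text
time_s: 5.15
eef_pos: [0.4556, 0.1921, 0.2349]
ee_rot: [0.755, 0.656, 0.001, 0.0]
ft_force: [-0.1, -0.4, -1.6]
opening: 0.0138
grip_force: 30.0
time_s: 5.57
eef_pos: [0.455, 0.1919, 0.2339]
ee_rot: [0.755, 0.656, -0.0, -0.0]
ft_force: [-0.3, -0.2, -0.6]
opening: 0.0137
grip_force: 30.0
t 5.5667 pos [0.455 0.192 0.234] xyz [-9.991 -0.    -0.01 ] dr [-0.018  0.015  0.017] F [-0.309 -0.165 -0.57 ] open 0.01373154184002324 q [-0.762  0.381  0.447  1.851 -0.198  0.954 -0.368]
```

```bash
python3 -m creep '{"xyz":[[-0.6,0,0],[-1.4,0,0],[-2.4,0,0],[-3.5,0,0],[-4.5,0,0]],"dr":[[0,0,0],[0,0,0],[0,0,0],[0,0,0],[0,0,0]],"jaw":[-1,-1,-1,-1,-1]}'; python3 -m creep '{"xyz":[[-1,0,0],[-2.2,0,0],[-3.5,0,0],[-4.8,0,0],[-5.5,0,0]],"dr":[[0,0,0],[0,0,0],[0,0,0],[0,0,0],[0,0,0]],"jaw":[-1,-1,-1,-1,-1]}';python3 -m creep '{"xyz":[[0,0,0],[0,0,0],[0,0,0],[0,0,0],[0,0,0]],"dr":[[0,0,0],[0,0,0],[0,0,0],[0,0,0],[0,0,0]],"jaw":[-1,-1,-1,-1,-1]}';python3 - <<'E'
from h import *
import cv2
s=optics.snapshot("scene")
cv2.imwrite("pics/s2.png",cv2.resize(np.clip(255*(s[120:330,100:380]/255.)**.6,0,255).astype('u1'),(784,588)))
delta([.5515,-.1134,.237],44.5)
E
```

```text
time_s: 5.98
eef_pos: [0.4485, 0.1455, 0.2341]
ee_rot: [0.755, 0.656, -0.0, 0.0]
ft_force: [0.6, 0.1, -0.5]
opening: 0.0137
grip_force: 30.0
time_s: 6.4
eef_pos: [0.4408, 0.0903, 0.2342]
ee_rot: [0.755, 0.655, -0.0, 0.0]
ft_force: [-0.5, 0.3, 0.0]
opening: 0.0135
grip_force: 30.0
time_s: 6.82
eef_pos: [0.4412, 0.0937, 0.2339]
ee_rot: [0.754, 0.657, -0.0, -0.0]
ft_force: [-0.7, 0.7, -0.2]
opening: 0.0137
grip_force: 30.0
t 6.8667 pos [0.441 0.094 0.234] xyz [-18.983  13.77   -0.307] dr [ -0.004  -0.003 -52.406] F [ 0.889  0.377 -1.725] open 0.013976485172909444 q [-0.617  0.314  0.476  1.956 -0.18   0.913 -0.188]
```

View pics/s2.png

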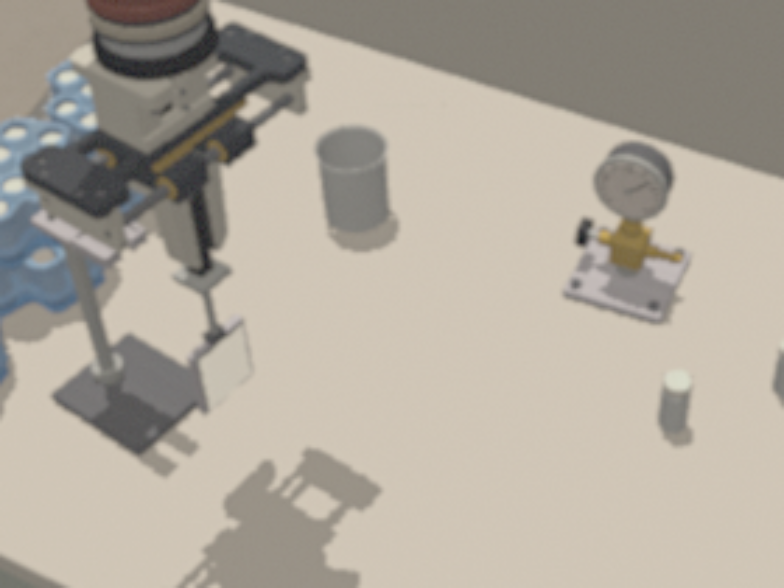

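```bash
python3 -m creep '{"xyz":[[-1.5,1,0],[-4,2.8,-0.1],[-6.5,4.6,-0.3],[-9,6.4,-0.4],[-11.5,8.2,-0.4]],"dr":[[0,0,-4],[0,0,-9],[0,0,-15],[0,0,-21],[0,0,-26]],"jaw":[-1,-1,-1,-1,-1]}'; python3 -c "
from h import *
delta([.5515,-.1134,.238],44.5)"
```

```text
time_s: 7.28
eef_pos: [0.5072, -0.0331, 0.2382]
ee_rot: [0.585, 0.811, 0.0, 0.0]
ft_force: [0.8, 0.4, -0.5]
opening: 0.0134
grip_force: 30.0
t 7.2833 pos [ 0.507 -0.033  0.238] xyz [-9.015  1.668  0.021] dr [  0.028   0.006 -26.121] F [ 0.777  0.358 -0.482] open 0.013367013283439706 q [-0.249  0.392  0.385  1.807 -0.174  0.975  0.529]
```

```bash
python3 -m creep '{"xyz":[[-2.2,0.4,0],[-4.4,0.8,0],[-6.4,1.2,0],[-8,1.5,0],[-9,1.7,0]],"dr":[[0,0,-6],[0,0,-12],[0,0,-18],[0,0,-23],[0,0,-26]],"jaw":[-1,-1,-1,-1,-1]}'; python3 -m creep '{"xyz":[[0,0,0],[0,0,0],[0,0,0],[0,0,0],[0,0,0]],"dr":[[0,0,0],[0,0,0],[0,0,0],[0,0,0],[0,0,0]],"jaw":[-1,-1,-1,-1,-1]}';python3 - <<'E'
from h import *
import cv2
s=optics.snapshot("scene")
cv2.imwrite("pics/s3.png",cv2.resize(np.clip(255*(s[140:350,200:480]/255.)**.6,0,255).astype('u1'),(784,588)))
delta([.5515,-.1134,.238],44.5)
E
```

```text
time_s: 7.7
eef_pos: [0.5511, -0.1149, 0.2377]
ee_rot: [0.39, 0.921, -0.001, 0.0]
ft_force: [0.0, -0.4, -0.7]
opening: 0.0142
grip_force: 30.0
time_s: 8.12
eef_pos: [0.5502, -0.1114, 0.2381]
ee_rot: [0.39, 0.921, 0.0, -0.0]
ft_force: [0.2, -0.0, -0.3]
opening: 0.0135
grip_force: 30.0
t 8.1667 pos [ 0.55  -0.112  0.238] xyz [-0.215 -0.038  0.012] dr [ 0.01  -0.02  -0.413] F [ 0.833 -0.257 -0.629] open 0.013647817529491842 q [-0.017  0.466  0.272  1.664 -0.142  1.031  1.07 ]
```

View pics/s3.png

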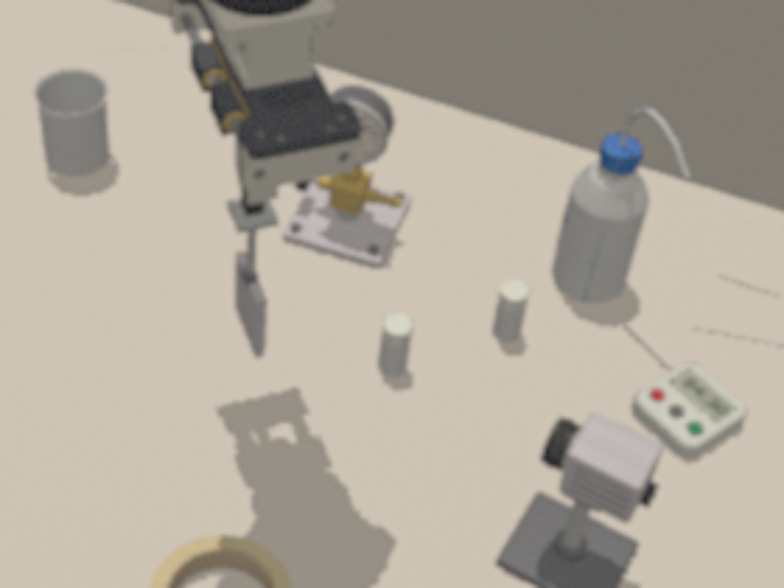

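Run:
```python
from h import *
p=P["scene"];E=p["extrinsics"]
def pr(q):
    c=E[:3,:3].T@(np.array(q)-E[:3,3]);return p["cx"]+p["fx"]*c[0]/-c[2],p["cy"]-p["fy"]*c[1]/-c[2]
n=np.array([.70,-.714]);s=np.array([.714,.70])
f=lambda a:tuple(np.array(a)/2.8+[200,140])
b=np.array([.5502,-.1116])
for zc in(.250,.254,.258):
    print(zc,"low",*[np.round(pr([*(b+n*.004+s*w),zc-.166]),1) for w in(-.027,.027)],"up",*[np.round(pr([*(b+n*.004+s*w),zc-.102]),1) for w in(-.027,.027)],"collar",np.round(pr([*b,zc-.035]),1))
print([np.round(f(a),1) for a in((240,318),(260,355),(238,257),(262,293),(252,211))])
```

```text
0.25 low [295.7 268.2] [287.9 250. ] up [296.4 247.9] [288.3 229.7] collar [291.  215.8]
0.254 low [295.8 267. ] [287.9 248.8] up [296.5 246.6] [288.3 228.3] collar [291.  214.4]
0.258 low [295.8 265.7] [288.  247.6] up [296.5 245.3] [288.3 227. ] collar [291.1 212.9]
[array([285.7, 253.6]), array([292.9, 266.8]), array([285. , 231.8]), array([293.6, 244.6]), array([290. , 215.4])]
```

```bash
python3 -m creep '{"xyz":[[-0.05,0,-0.05],[-0.1,0,-0.1],[-0.15,0,-0.2],[-0.2,0,-0.25],[-0.2,0,-0.25]],"dr":[[0,0,0],[0,0,0],[0,0,0],[0,0,0],[0,0,0]],"jaw":[-1,-1,-1,-1,-1]}'; for i in 1 2 3 4 5 6 7; do python3 -m creep '{"xyz":[[0,0,0],[0,0,0],[0,0,0],[0,0,0],[0,0,0]],"dr":[[0,0,0],[0,0,0],[0,0,0],[0,0,0],[0,0,0]],"jaw":[-1,-1,-1,-1,-1]}'|sed -n 1,2p;done;python3 - <<'E'
from h import *
delta([.5515,-.1134,.2405],44.5); print(get_obs()["qvel"])
E
```

```text
time_s: 8.58
eef_pos: [0.552, -0.1143, 0.2407]
ee_rot: [0.391, 0.921, -0.0, 0.0]
ft_force: [0.5, 0.6, -0.4]
opening: 0.0136
grip_force: 30.0
time_s: 9.0
eef_pos: [0.5518, -0.1141, 0.2405]
time_s: 9.42
eef_pos: [0.5518, -0.1141, 0.2405]
time_s: 9.83
eef_pos: [0.5518, -0.1141, 0.2405]
time_s: 10.25
eef_pos: [0.5518, -0.1141, 0.2405]
time_s: 10.67
eef_pos: [0.5518, -0.1141, 0.2405]
time_s: 11.08
eef_pos: [0.5518, -0.1141, 0.2405]
time_s: 11.5
eef_pos: [0.5518, -0.1141, 0.2405]
t 11.5 pos [ 0.552 -0.114  0.241] xyz [0.073 0.03  0.002] dr [-0.005 -0.    -0.481] F [ 0.667 -0.353 -1.244] open 0.013829130237890622 q [-0.013  0.467  0.273  1.655 -0.141  1.039  1.072]
[ 0.001 -0.002 -0.002  0.001  0.002  0.002 -0.001]
```

```bash
python3 -c "
from rig import workorder
print(workorder.close_job())"
```

```text
the job is handed in; nothing more can be done
None
```

I lifted the mirror out of its hanger and held it still for about 3 s, by my measurements within tolerance of where the lens and dial axes cross and turned to their bisector. I handed the job in with the mirror still gripped; the judge's result was not shown.

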